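Turn the polish tray's leaf over onto its other half

ROBOT

A 6-joint arm with a two-finger parallel gripper is mounted at the origin on the work surface. World frame = base frame: x ahead of the robot, y to its left, z up, the work surface at z = 0. Lengths are in m, angles in rad, forces in N, time in s.
With the tool pointing down it reaches from about 0.25 to 0.725 m from the base axis. Payload 9.7 kg.
Tool frame: the origin (TCP) lies at the very end of the fingers, on their centre line; the grasp point (between the pads) lies 19 mm behind it; z points along the fingers, y is the direction in which the jaws open and shut (so a half turn about z gives the same grasp; the last joint's range is limited). The gripper opens to 85 mm and grips with 20 to 120 N. Pads are 22 mm wide; open, the fingers measure 114 mm over their backs; the gripper's body (76 mm by 85 mm) begins 54 mm behind the grasp point. The pads swing forward as they close: fully open they stand 13 mm farther back than shut.
Start: joints at [-1.111, 0.087, 0.176, 1.66, 0, 1.571], TCP at [0.244, -0.493, 0.231] pointing down, gripper open.
Joint ranges: [-3.13, 3.13], [-0.85, 1.81], [-1.15, 1.24], [-2.2, 2.28], [-1.44, 1.52], [-3.14, 3.14]. Speed limits (rad/s): [2.22, 2.22, 2.57, 3.14, 3.14, 3.14].

INTERFACE

Orientations are given as [roll, pitch, yaw] about the fixed x, y, z axes, in that order (R = Rz(yaw) Ry(pitch) Rx(roll)).
In Python, from rig import get_obs, camera, finish_job gives the robot as it stands.
- The arm moves only by the tool drive_tool, never from a script. Its argument "steps" is one flat list of numbers, 7 for each row, row after row: the shift along the tool's x, y, z in m, then the turn, a rotation vector about the tool's x, y, z in degrees, then the opening, from 0 (shut) to 1 (fully open). A call has 1 to 8 rows; each row shifts and turns the commanded pose from where the row before left it, along the tool's axes as they then stand; what a row does not reach is not made up. A row lasts 1/10 s, in which the tool goes at most 50 mm and 8.59 degrees, less where a joint would pass 70% of its speed; a pose out of reach is approached as far as the arm can. A call is refused whole if a number of a shift passes 0.05 or a number of a turn 8.59, either way. A call with a gripper value outside its range is refused whole. The fingers move at their own pace and stop on an object; "force" is the grip in N (left out, the last holds). Time passes only in rows, so rows that do not move let the fingers close. It gives the time, the measured TCP pose, the force and the opening at its end, in the units of the state.
- get_obs(): the state, without advancing time (a new reading comes with each control period).
- camera(name): name is "scene" or "top"; returns a dict with "pixels" (384x512x3 uint8, blue, green, red), "camera_matrix" (3x3 intrinsics, pixels), "origin" and "orientation" of the camera in the world. Camera axes: x right, y down, z forward; pixel columns grow to the right and rows downward; lengths in m; the calibration is good to about 2 mm. A picture is of the moment at which its call begins. There is no depth.
- finish_job(): hands the job in, once; it reports no verdict.
The state is a dict: "time": time; "joints": joint angles; "dq": joint speeds; "effort": joint torques, N m; "ee_pos": TCP position; "tool_rot": TCP orientation; "contact_force": force on the tool from outside, world axes, zero at the start; "torque": the same for the moment, N m; "width": finger opening in m.
Only numpy, scipy, OpenCV 4.12 (cv2) and the standard library are available. Lean on these libraries where they do the work, as an engineer would, in place of code of your own. Each camera call takes 0.05 s, during which the arm holds its last target.

TASK

The hinged wooden leaf of the white shoe polish tray stands ajar over the half with the two tins. With the fingertips or the outside of the fingers only, never taking it between them and picking nothing up, gently push the leaf up and over its spine and press it down until it lies fully flat on the tray's other half, leaving the tins uncovered. Leave everything else where it is, and finish clear of the tray.

Things in the scene. Friction and masses are not known exactly. Their poses are not given: they have to be found in the camera images.
- tray: White plastic shoe polish tray, fixed in place, 180 (x) by 220 (y) by 40 mm high, walls and floor 4 mm, open on top, split by a middle wall along its x into two wells. Origin: centre of its underside on the work surface. Its own +y side is the well with the tins, its -y side the well with the dauber. It is turned up to 0.45 rad about the vertical.
- spine (a point): Middle of the leaf's hinge line (a thin steel rod along the tray's x axis), 43 mm above the tray's underside, halfway between the wells; axes as the tray's.
- leaf (a joint): Angle of the leaf about the spine, rad: 0 = flat over the tins (+y side of the tray), 1.57 = standing upright, 3.14 = flat over the other (-y) half, where it meets its stop. It starts ajar, between 0.3 and 0.7. The hinge is stiff: the leaf (about 90 g) stays at whatever angle it is left, and 2 to 3 N at its free edge turns it.
- leaf_edge (a point): Middle of the leaf's free edge, on the axis of its bead, 118 mm from the spine. The leaf is a wooden plate 4 mm thick, 166 mm long along the spine; the bead is 10 mm in diameter, 176 mm long, and overhangs the tray's wall by 8 mm. Plate and bead are centred on the spine's plane. Axes turn with the leaf: x along the spine, y outward from it, z out of the face that is on top at angle 0.
- tin_a: Closed round steel polish tin, 73 mm diameter, 23 mm high, on the floor of the tray's +y well. Origin: centre of its underside. Not to be moved.
- tin_b: A second tin like the first, beside it in the same well. Not to be moved.
- dauber: Black plastic dauber, about 130 mm long, 20 mm high, lying in the tray's -y well, below the rim. Origin: middle of its underside. Not to be moved.
- brush: Wooden shoe brush, 165 by 54 mm, 44 mm high, bristles down, beside the tray's -x side. Origin: centre of its underside. Not to be moved.
- horn: Steel shoe horn lying flat, 183 by 38 mm, 7 mm high, about 195 mm from the tray's centre on its -y side. Origin: underside, near its middle. Not to be moved.
- stretcher: Steel shoe stretcher, 310 mm long along y, 36 mm high, with a screw and knob, behind the tray. Origin: underside, near its middle. Not to be moved.
- bottle: White plastic bottle, 44 mm diameter, 110 mm high, standing to one side. Origin: centre of its underside. Not to be moved.
- jar: Glass cream jar, 56 mm diameter, 55 mm high, standing to the other side. Origin: centre of its underside. Not to be moved.

How it is judged:
By the outcome, as a careful person would: the job done as asked, in the order asked, and still so for the second after the job is handed in, with the robot touching nothing.
It also fails if it takes over 48 s, if anything falls off the work surface, if the arm or the gripper's body presses on something with over 40 N, if the wrist force passes 120 N, or if a joint passes its speed limit or range.

## Working session

There is one attempt and no reset: what is moved stays moved. The work goes in short steps, Python scripts to look and compute and a tool call to move; the robot and the scene stay as the last step left them, time stands still between calls to the robot, and variables do not carry over. Pictures are saved under pics/ and viewed, and the job is handed in when it is done.

Besides the shell and the picture viewer there is one more tool, called after "Emit:" by a JSON object that holds its "api" and its "payload". drive_tool: Moves the arm, as the interface text tells. Its arguments: {"type":"object","properties":{"steps":{"type":"array"},"force":{"type":"number"}},"required":["steps"]}

```bash
mkdir -p pics; ls
python3 - <<'E'
from rig import get_obs,camera
import cv2,pickle
o=get_obs();print(o)
for n in("scene","top"):
    c=camera(n);cv2.imwrite(f"pics/{n}0.png",c["pixels"]);pickle.dump(c,open(f"{n}0.pkl","wb"))
    print(n,c["camera_matrix"],c["origin"],c["orientation"])
E
```

```text
pics
{'time': 0.0, 'joints': array([-1.11100189e+00,  8.74667854e-02,  1.75125629e-01,  1.65977720e+00,
       -2.62461019e-06,  1.57077226e+00]), 'dq': array([-1.64328468e-03,  1.37316732e-03,  2.80645883e-06,  1.15123935e-03,
        1.68825195e-03,  2.09493860e-03]), 'effort': array([-3.05121837e-03, -5.20387888e+01,  4.64806867e+01,  1.61532999e-02,
       -3.28179954e-05, -7.75123699e-07]), 'ee_pos': array([ 0.24397096, -0.49268045,  0.230575  ]), 'tool_rot': array([-3.14027063e+00,  2.59279746e-06,  4.59818502e-01]), 'contact_force': array([-0.17047122,  0.95843971,  0.75584062]), 'torque': array([-0.02585243,  0.0284433 ,  0.02330692]), 'width': 0.08562168880627401}
scene [[488.03026326   0.         256.10520334]
 [  0.         488.03026326 196.18738039]
 [  0.           0.           1.        ]] [1.1047582  1.056492   1.18875656] [-2.32763752 -0.00663057  2.67525482]
top [[421.65667914   0.         260.27025807]
 [  0.         421.65667914 192.94278799]
 [  0.           0.           1.        ]] [0.41861037 0.01126029 1.47870841] [-3.02107691  0.00640803 -1.58592137]
```

Run:
```python
import cv2
a=cv2.imread("pics/top0.png");b=cv2.imread("pics/scene0.png")
cv2.imwrite("pics/top0b.png",cv2.resize(a,(800,600),interpolation=3));cv2.imwrite("pics/scene0b.png",cv2.resize(b,(800,600),interpolation=3))
```

```text
(no output)
```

View pics/top0b.png

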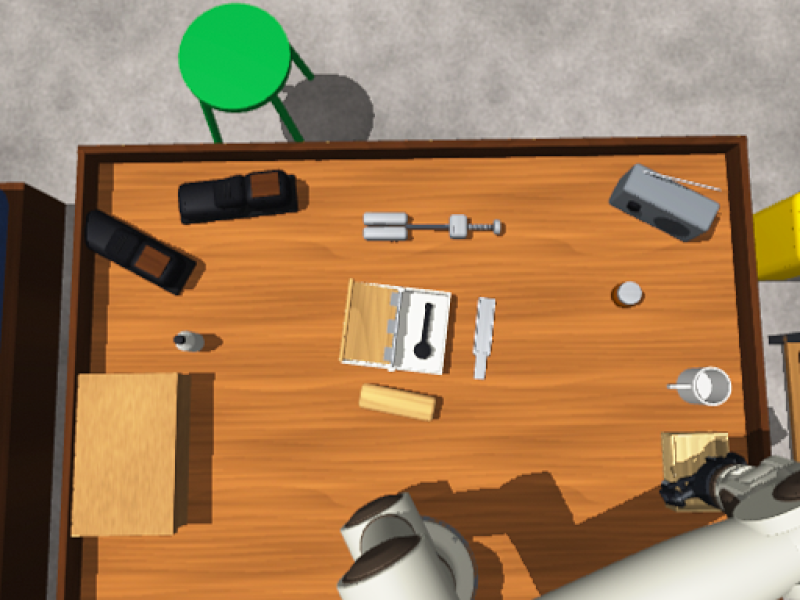

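View pics/scene0b.png

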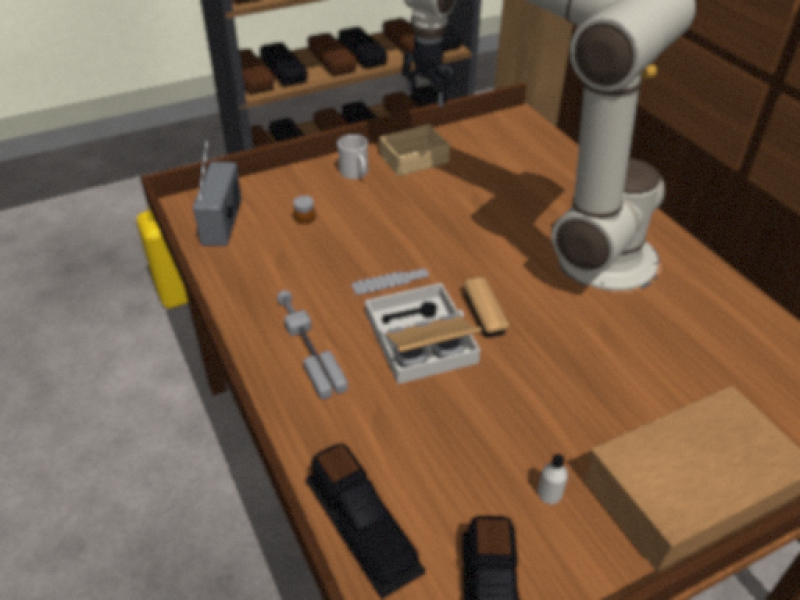

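The top view shows the tray near (395,325) on the 800x600 scale. The leaf covers its left (+y) half and the dauber lies in the right half. I'll enlarge both views.

Run:
```python
import cv2
a=cv2.imread("pics/top0.png");b=cv2.imread("pics/scene0.png")
cv2.imwrite("pics/topc.png",cv2.resize(a[170:270,205:325],None,fx=6,fy=6,interpolation=2)) 
cv2.imwrite("pics/scenec.png",cv2.resize(b[165:250,220:330],None,fx=7,fy=7,interpolation=2))
```

```text
(no output)
```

View pics/topc.png

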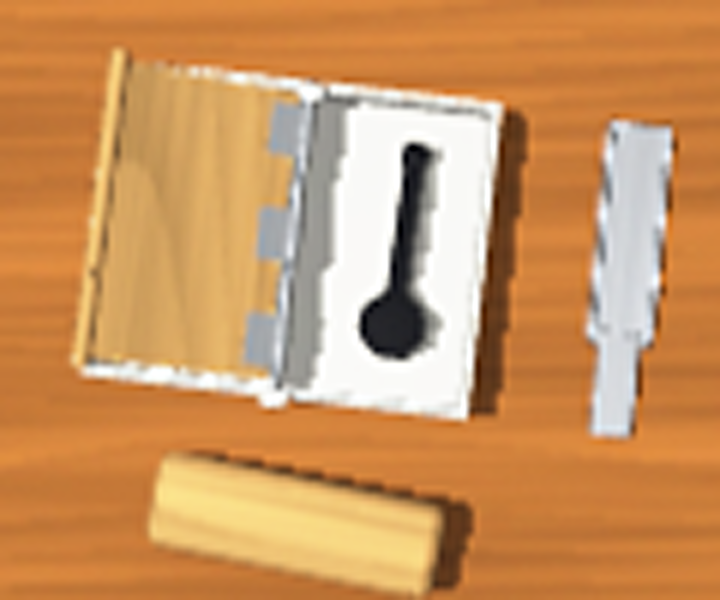

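View pics/scenec.png

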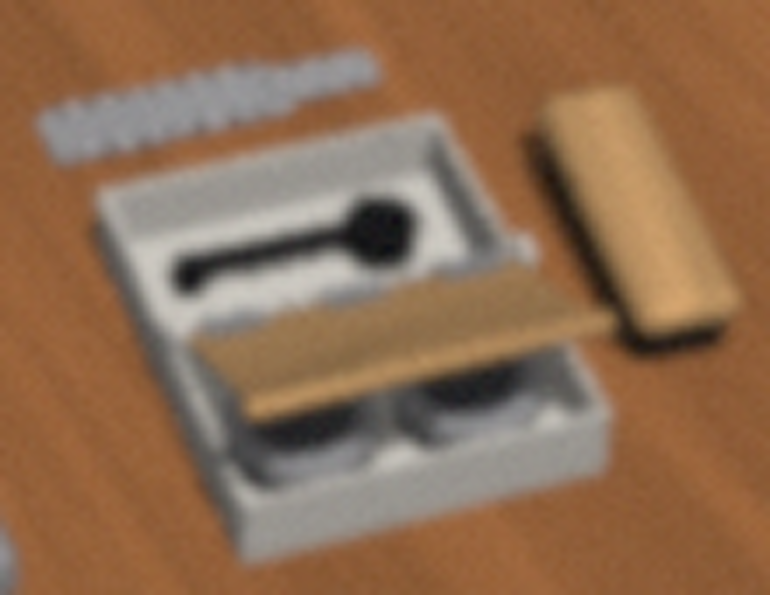

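```bash
cat > h.py <<'E'
import numpy as np,cv2,pickle
from scipy.spatial.transform import Rotation as R
from scipy.optimize import least_squares
def proj(c,P):
    Rm=R.from_euler('xyz',c["orientation"]).as_matrix()
    p=(np.atleast_2d(P)-c["origin"])@Rm
    q=p@c["camera_matrix"].T
    return q[:,:2]/q[:,2:]
def tray(p,P):  # p=x,y,yaw
    return R.from_euler('z',p[2]).apply(P)+[p[0],p[1],0]
def leaf(th,r,x,n=0):
    return [x,r*np.cos(th)-n*np.sin(th),.043+r*np.sin(th)+n*np.cos(th)]
E
cat > fit.py <<'E'
from h import *
C={n:pickle.load(open(n+"0.pkl","rb")) for n in("top","scene")}
def cr(u,f,o): return (np.array(u)+.5)/f-.5+o
t=lambda u:cr(u,6,[205,170]); s=lambda u:cr(u,7,[220,165])
W=lambda x,y,z:(lambda th:[x,y,z])
L=lambda x:(lambda th:leaf(th,.118,x))
obs=[("top",t((502,103)),W(.09,-.11,.04)),("top",t((468,418)),W(-.09,-.11,.04)),
("top",t((119,50)),L(.088)),("top",t((80,365)),L(-.088)),
("scene",s((100,192)),W(.09,-.11,.04)),("scene",s((440,115)),W(-.09,-.11,.04)),
("scene",s((608,412)),W(-.09,.11,.04)),("scene",s((240,490)),W(.09,.11,.04)),("scene",s((248,560)),W(.09,.11,0)),("scene",s((600,470)),W(-.09,.11,0)),
("scene",s((250,405)),L(.088)),("scene",s((618,320)),L(-.088))]
def res(p): return np.array([proj(C[n],tray(p,np.array(f(p[3]))[None]))[0]-u for n,u,f in obs]).ravel()
r=least_squares(res,[.5,.02,-.1,.5],loss='soft_l1')
print(r.x);print(res(r.x).reshape(-1,2).round(2))
p=r.x
print("spine",tray(p,np.array([[0,0,.043]])),"edge",tray(p,np.array([leaf(p[3],.118,x) for x in(-.088,0,.088)])))
E
python3 fit.py
```

```text
[ 0.53634861  0.04109817 -0.13227698  0.47746672]
[[ 0.32  0.53]
 [ 0.2   0.29]
 [ 0.71  0.2 ]
 [ 0.38  0.6 ]
 [-0.17 -0.01]
 [-0.25 -0.1 ]
 [ 0.51  0.19]
 [ 0.53  2.43]
 [-0.66  0.78]
 [ 0.71  0.26]
 [-0.75  0.77]
 [-0.74 -0.1 ]]
spine [[0.53634861 0.04109817 0.043     ]] edge [[0.46294001 0.15659219 0.09722462]
 [0.55017126 0.14498573 0.09722462]
 [0.6374025  0.13337927 0.09722462]]
```

```bash
cat > plan.py <<'E'
from h import *
from rig import get_obs
T=[0.5363,0.0411,-0.1323]
def target(x,y,z,a): # tray coords of TCP, tilt a deg
    Rm=R.from_euler('z',T[2])*R.from_euler('x',np.pi)*R.from_euler('x',-np.radians(a))
    return tray(T,np.array([[x,y,z]]))[0],Rm
def state(o=None):
    o=o or get_obs()
    return o["ee_pos"],R.from_euler('xyz',o["tool_rot"])
def intray():
    o=get_obs();p,q=state(o)
    z=R.from_euler('z',-T[2]).apply(q.apply([0,0,1])); 
    t=R.from_euler('z',-T[2]).apply(p-[T[0],T[1],0])
    f=R.from_euler('z',-T[2]).apply(o["contact_force"])
    print("t%.2f tray tcp"%o["time"],t.round(4),"tilt",np.degrees(np.arctan2(-z[1],-z[2])).round(1),"zx",z[0].round(3),"F(tray)",f.round(1),"w",o["width"].round(4),"j",o["joints"].round(2))
def rows(wps,start=None,g=0):
    """wps: list of (x,y,z,a,n): n rows to each"""
    p,q=start or state(); out=[]
    for x,y,z,a,n in wps:
        p1,q1=target(x,y,z,a)
        p0,q0=p,q; rv=(q0.inv()*q1).as_rotvec()
        for k in range(1,n+1):
            pg=p0+(p1-p0)*k/n; qg=q0*R.from_rotvec(rv*k/n)
            s=q.inv().apply(pg-p).round(4); t=np.degrees((q.inv()*qg).as_rotvec()).round(2)
            p=p+q.apply(s); q=q*R.from_rotvec(np.radians(t)); out.append(list(s)+list(t)+[g])
    for i in range(0,len(out),8):
        print("[",", ".join(", ".join("%g"%(v+0) for v in r) for r in out[i:i+8]),"]")
    return p,q
E
python3 - <<'E'
from plan import *
intray()
rows([(0,.19,.18,0,20)])
E
```

```text
Traceback (most recent call last):
  File "plan.py", line 15, in intray
    print("t%.2f tray tcp"%o["time"],t.round(4),"tilt",np.degrees(np.arctan2(-z[1],-z[2])).round(1),"zx",z[0].round(3),"F(tray)",f.round(1),"w",o["width"].round(4),"j",o["joints"].round(2))
                                                                                                                                                ^^^^^^^^^^^^^^^^
AttributeError: 'float' object has no attribute 'round'
```

```bash
sed -i 's/o\["width"\].round(4)/round(float(o["width"]),4)/' plan.py
python3 - <<'E'
from plan import *
intray()
rows([(0,.19,.19,0,22)])
E
```

```text
t0.10 tray tcp [-0.2193 -0.5677  0.2307] tilt -0.1 zx -0.001 F(tray) [ 0.1  0.5 -0.5] w 0.0856 j [-1.11  0.09  0.18  1.66  0.    1.57]
[ 0.0275, -0.023, 0.0019, 0, 0, 1.54, 0, 0.0269, -0.0238, 0.0019, -0.01, 0, 1.54, 0, 0.0262, -0.0244, 0.0018, 0, 0, 1.55, 0, 0.0255, -0.0252, 0.0019, 0, 0, 1.54, 0, 0.0249, -0.0258, 0.0019, 0, 0, 1.54, 0, 0.0241, -0.0265, 0.0018, -0.01, 0.01, 1.54, 0, 0.0235, -0.0271, 0.0019, 0, 0, 1.54, 0, 0.0227, -0.0278, 0.0019, 0, 0, 1.55, 0 ]
[ 0.0219, -0.0283, 0.0018, -0.01, 0, 1.54, 0, 0.0212, -0.029, 0.0019, 0, 0, 1.54, 0, 0.0204, -0.0295, 0.0019, 0, 0, 1.54, 0, 0.0196, -0.03, 0.0018, 0, 0, 1.54, 0, 0.0187, -0.0305, 0.0019, -0.01, 0, 1.55, 0, 0.018, -0.0311, 0.0019, 0, 0, 1.54, 0, 0.0171, -0.0315, 0.0018, 0, 0, 1.54, 0, 0.0162, -0.032, 0.0019, -0.01, 0, 1.54, 0 ]
[ 0.0154, -0.0324, 0.0018, 0, 0, 1.54, 0, 0.0145, -0.0327, 0.0019, 0, 0.01, 1.55, 0, 0.0136, -0.0332, 0.0019, 0, 0, 1.54, 0, 0.0127, -0.0335, 0.0018, -0.01, 0, 1.54, 0, 0.0118, -0.0339, 0.0019, 0, 0, 1.54, 0, 0.0109, -0.0342, 0.0018, 0, 0, 1.54, 0 ]
```

Emit:
{"api": "drive_tool", "payload": {"steps": [0.027, -0.023, 0.002, 0, 0, 1.5, 0, 0.027, -0.024, 0.002, 0, 0, 1.5, 0, 0.026, -0.025, 0.002, 0, 0, 1.5, 0, 0.026, -0.025, 0.002, 0, 0, 1.5, 0, 0.025, -0.026, 0.002, 0, 0, 1.5, 0, 0.024, -0.026, 0.002, 0, 0, 1.5, 0, 0.024, -0.027, 0.002, 0, 0, 1.5, 0, 0.023, -0.028, 0.002, 0, 0, 1.5, 0], "force": 20}}

```text
time: 0.9
ee_pos: [0.3595, -0.2281, 0.215]
tool_rot: [-3.141, 0.0, 0.249]
contact_force: [0.6, 0.3, 1.0]
width: -0.0001
```

Emit:
{"api": "drive_tool", "payload": {"steps": [0.022, -0.028, 0.002, 0, 0, 1.5, 0, 0.021, -0.029, 0.002, 0, 0, 1.5, 0, 0.02, -0.03, 0.002, 0, 0, 1.5, 0, 0.02, -0.03, 0.002, 0, 0, 1.5, 0, 0.019, -0.031, 0.002, 0, 0, 1.5, 0, 0.018, -0.031, 0.002, 0, 0, 1.5, 0, 0.017, -0.032, 0.002, 0, 0, 1.5, 0, 0.016, -0.032, 0.002, 0, 0, 1.5, 0]}}

```text
time: 1.7
ee_pos: [0.4729, 0.0284, 0.199]
tool_rot: [-3.135, 0.0, 0.056]
contact_force: [-0.2, -0.5, -0.2]
width: 0.0
```

Run:
```python
from plan import *
intray()
p=rows([(0,.19,.19,25,7),(0,.183,.143,48,4)])
```

```text
t1.70 tray tcp [-0.0612 -0.0209  0.199 ] tilt -0.4 zx -0.002 F(tray) [-0.2 -0.5 -0.2] w 0.0 j [ 0.06 -0.1  -0.08  1.6   0.01  3.14]
[ 0.0142, -0.028, 0.0015, -3.62, -0.33, 1.52, 0, 0.0135, -0.0283, -0.0004, -3.61, -0.32, 1.51, 0, 0.0127, -0.0286, -0.0023, -3.62, -0.33, 1.52, 0, 0.0119, -0.0288, -0.0041, -3.62, -0.33, 1.52, 0, 0.0112, -0.0287, -0.0061, -3.61, -0.33, 1.51, 0, 0.0103, -0.0286, -0.0079, -3.62, -0.32, 1.52, 0, 0.0096, -0.0283, -0.0097, -3.62, -0.33, 1.51, 0, 0, -0.0034, 0.0114, -5.75, 0, 0, 0 ]
[ 0, -0.0045, 0.011, -5.75, 0, 0, 0, 0, -0.0056, 0.0105, -5.75, 0, 0, 0, 0, -0.0066, 0.0099, -5.75, 0, 0, 0 ]
```

Joint 6 is at its limit. I'll turn the jaws along the tray's x instead and push with the finger sides.

```bash
sed -i "s/Rm=R.from_euler('z',T\[2\]).*/Rm=R.from_euler('z',T[2]+np.pi\/2)*R.from_euler('x',np.pi)*R.from_euler('y',-np.radians(a))/" plan.py
python3 - <<'E'
from plan import *
p=rows([(0,.19,.19,25,12),(0,.183,.143,48,4)])
E
```

```text
[ 0.0083, -0.0163, 0.0009, -1.47, -1.76, -6.49, 0, 0.0101, -0.0153, 0.0001, -1.46, -1.76, -6.48, 0, 0.0117, -0.014, -0.0005, -1.47, -1.76, -6.48, 0, 0.0133, -0.0126, -0.0013, -1.47, -1.76, -6.49, 0, 0.0145, -0.011, -0.002, -1.47, -1.76, -6.48, 0, 0.0156, -0.0092, -0.0027, -1.47, -1.76, -6.49, 0, 0.0164, -0.0073, -0.0034, -1.46, -1.76, -6.48, 0, 0.0171, -0.0054, -0.0041, -1.47, -1.76, -6.49, 0 ]
[ 0.0174, -0.0032, -0.0048, -1.47, -1.75, -6.48, 0, 0.0175, -0.0012, -0.0053, -1.47, -1.76, -6.49, 0, 0.0173, 0.001, -0.0059, -1.46, -1.76, -6.49, 0, 0.0169, 0.003, -0.0063, -1.47, -1.76, -6.48, 0, 0.0034, 0, 0.0114, 0, -5.75, 0, 0, 0.0045, 0, 0.011, 0, -5.75, 0, 0, 0.0056, 0, 0.0105, 0, -5.75, 0, 0, 0.0066, 0, 0.0098, 0, -5.75, 0, 0 ]
```

Emit:
{"api": "drive_tool", "payload": {"steps": [0.0083, -0.0163, 0.0009, -1.47, -1.76, -6.5, 0, 0.01, -0.0153, 0, -1.47, -1.76, -6.5, 0, 0.0117, -0.014, -0.0005, -1.47, -1.76, -6.5, 0, 0.0133, -0.0126, -0.0013, -1.47, -1.76, -6.5, 0, 0.0145, -0.011, -0.002, -1.47, -1.76, -6.5, 0, 0.0156, -0.0092, -0.0027, -1.47, -1.76, -6.5, 0, 0.0164, -0.0073, -0.0034, -1.47, -1.76, -6.5, 0, 0.0171, -0.0054, -0.0041, -1.47, -1.76, -6.5, 0]}}

```text
time: 2.5
ee_pos: [0.5321, 0.161, 0.1928]
tool_rot: [3.071, 0.297, 0.963]
contact_force: [0.7, 0.5, 0.5]
width: -0.0004
```

Emit:
{"api": "drive_tool", "payload": {"steps": [0.0174, -0.0032, -0.0048, -1.47, -1.76, -6.5, 0, 0.0175, -0.0012, -0.0053, -1.47, -1.76, -6.5, 0, 0.0173, 0.001, -0.0059, -1.47, -1.76, -6.5, 0, 0.0169, 0.003, -0.0063, -1.47, -1.76, -6.5, 0, 0, 0, 0, 0, 0, 0, 0]}}

```text
time: 3.0
ee_pos: [0.5613, 0.2294, 0.1883]
tool_rot: [-3.138, 0.439, 1.445]
contact_force: [-0.4, 0.4, -1.1]
width: -0.0004
```

Run:
```python
from plan import *
intray()
p=rows([(0,.183,.143,47,7)])
```

```text
t3.00 tray tcp [-1.000e-04  1.900e-01  1.883e-01] tilt 25.1 zx -0.0 F(tray) [-0.5  0.4 -1.1] w -0.0004 j [ 0.54  0.49  0.53  1.89 -0.34  2.29]
[ 0.0018, 0, 0.0063, 0.01, -3.12, 0.05, 0, 0.0022, 0, 0.0061, 0.01, -3.13, 0.05, 0, 0.0025, 0.0001, 0.0061, 0, -3.12, 0.05, 0, 0.0029, 0, 0.0059, 0.01, -3.12, 0.05, 0, 0.0031, 0, 0.0057, 0.01, -3.12, 0.06, 0, 0.0035, 0, 0.0056, 0.01, -3.13, 0.05, 0, 0.0038, 0, 0.0053, 0.01, -3.12, 0.05, 0 ]
```

Emit:
{"api": "drive_tool", "payload": {"steps": [0.002, 0, 0.006, 0, -3.1, 0, 0, 0.002, 0, 0.006, 0, -3.1, 0, 0, 0.0025, 0, 0.006, 0, -3.1, 0, 0, 0.003, 0, 0.006, 0, -3.1, 0, 0, 0.003, 0, 0.006, 0, -3.1, 0, 0, 0.0035, 0, 0.0055, 0, -3.1, 0, 0, 0.004, 0, 0.0055, 0, -3.1, 0, 0]}}

```text
time: 3.7
ee_pos: [0.5605, 0.2199, 0.1449]
tool_rot: [3.14, 0.817, 1.435]
contact_force: [-0.7, -0.2, -0.5]
width: -0.0005
```

Run:
```python
from plan import *
intray()
p=rows([(0,.108,.066,47,7),(0,.108,.066,47,1)])
for n in("scene","top"):
    c=camera(n) if 0 else __import__("rig").camera(n)
    cv2.imwrite("pics/%s1.png"%n,cv2.resize(c["pixels"][140:260,200:360] ,None,fx=5,fy=5,interpolation=2))
```

```text
t3.70 tray tcp [0.0004 0.1804 0.1449] tilt 46.8 zx -0.001 F(tray) [-0.6 -0.3 -0.5] w -0.0005 j [ 0.63  0.77  0.69  2.12 -0.56  2.52]
[ 0.0011, 0, 0.0153, -0.01, -0.03, -0.02, 0, 0.0012, -0.0001, 0.0152, 0, -0.02, -0.02, 0, 0.0011, 0, 0.0152, -0.01, -0.03, -0.01, 0, 0.0012, -0.0001, 0.0153, 0, -0.02, -0.02, 0, 0.0012, 0, 0.0152, -0.01, -0.03, -0.02, 0, 0.0011, -0.0001, 0.0153, -0.01, -0.02, -0.02, 0, 0.0012, -0.0001, 0.0152, 0, -0.03, -0.01, 0, 0, 0, 0, 0, 0, 0, 0 ]
```

View pics/scene1.png

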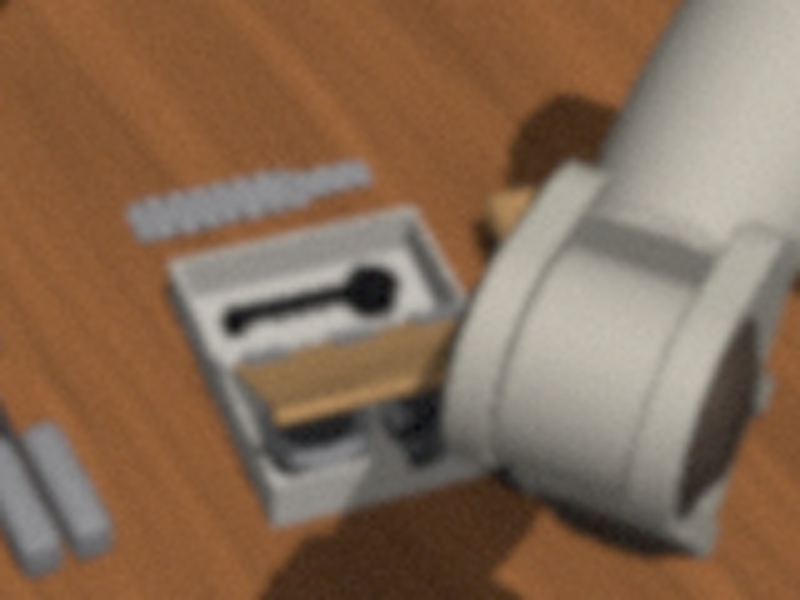

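View pics/top1.png

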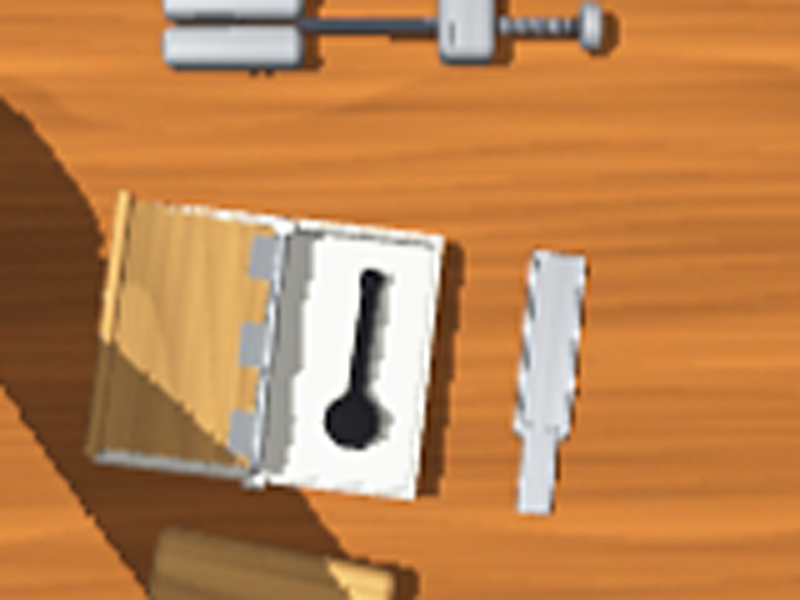

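The leaf is untouched. The wrist covers the right of the scene view, with the dark fingertips at about (425,440). I'll slide in under the bead.

Emit:
{"api": "drive_tool", "payload": {"steps": [0.001, 0, 0.015, 0, 0, 0, 0, 0.001, 0, 0.015, 0, 0, 0, 0, 0.001, 0, 0.015, 0, 0, 0, 0, 0.001, 0, 0.015, 0, 0, 0, 0, 0.001, 0, 0.015, 0, 0, 0, 0, 0.001, 0, 0.015, 0, 0, 0, 0, 0.001, 0, 0.015, 0, 0, 0, 0]}}

```text
time: 4.5
ee_pos: [0.5511, 0.1486, 0.0684]
tool_rot: [3.139, 0.813, 1.435]
contact_force: [-0.6, 0.7, -0.3]
width: 0.0002
```

Run:
```python
from plan import *
import rig
intray()
for n in("scene","top"):
    c=rig.camera(n)
    cv2.imwrite("pics/%s2.png"%n,cv2.resize(c["pixels"][140:260,170:330] ,None,fx=5,fy=5,interpolation=2))
```

```text
t4.50 tray tcp [0.0005 0.1086 0.0684] tilt 46.6 zx -0.0 F(tray) [-0.7  0.6 -0.3] w 0.0002 j [ 0.55  0.64  0.35  1.87 -0.6   2.44]
```

View pics/scene2.png

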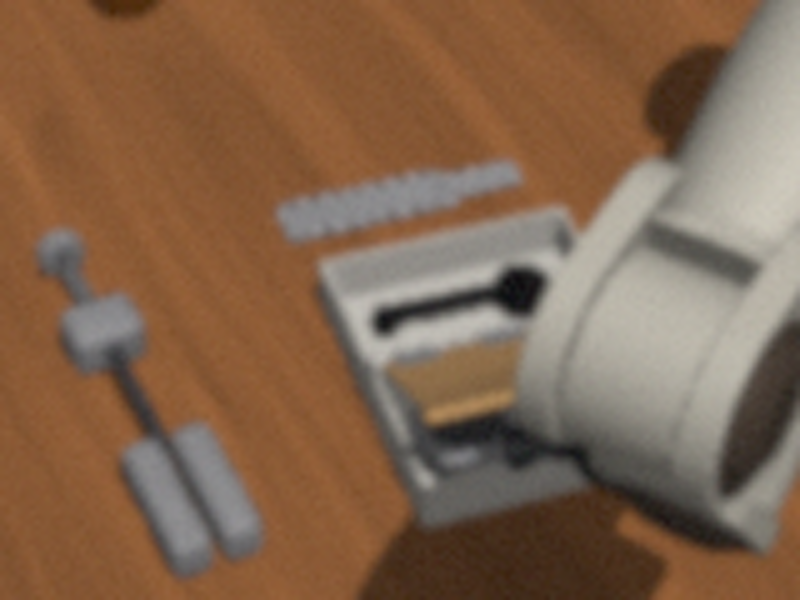

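View pics/top2.png

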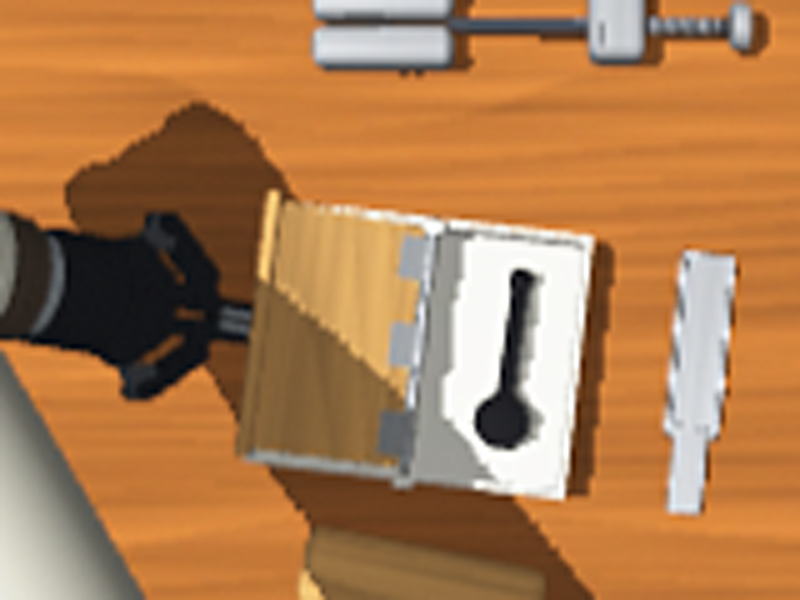

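```bash
cat >> plan.py <<'E'
def wp(thd,d=.016,e=.018):
    th=np.radians(thd)
    if thd<=100:
        a=np.clip(46.6*(95-thd)/(95-27.4),0,60); ar=np.radians(a)
        B=leaf(th,.118,0); 
        return (0,B[1]+d*np.cos(ar)-e*np.sin(ar),B[2]-d*np.sin(ar)-e*np.cos(ar),a)
    B=leaf(th,.092,0,-.002)
    return (0,B[1]+.011,B[2],0)
E
python3 - <<'E'
from plan import *
q=rows([(*wp(27.4),2)]+[(*wp(t),1) for t in range(30,94,3)])
E
```

```text
[ -0.0038, 0, -0.0001, -0.06, 0.04, -0.04, 0, -0.0038, -0.0001, -0.0001, -0.05, 0.03, -0.05, 0, -0.0046, 0, -0.0018, 0, 1.79, 0, 0, -0.0054, 0, -0.0021, 0, 2.07, 0, 0, -0.0054, 0, -0.0019, 0, 2.07, 0, 0, -0.0054, 0, -0.0019, 0, 2.07, 0, 0, -0.0054, 0, -0.0018, 0, 2.07, 0, 0, -0.0054, 0, -0.0016, 0, 2.06, 0, 0 ]
[ -0.0055, 0, -0.0016, 0, 2.07, 0, 0, -0.0055, 0, -0.0014, 0, 2.07, 0, 0, -0.0055, 0, -0.0014, 0, 2.07, 0, 0, -0.0055, 0, -0.0012, 0, 2.07, 0, 0, -0.0055, 0, -0.0012, 0, 2.06, 0, 0, -0.0055, 0, -0.0011, 0, 2.07, 0, 0, -0.0055, 0, -0.0009, 0, 2.07, 0, 0, -0.0056, 0, -0.0009, 0, 2.07, 0, 0 ]
[ -0.0055, 0, -0.0007, 0, 2.07, 0, 0, -0.0055, 0, -0.0007, 0, 2.06, 0, 0, -0.0056, 0, -0.0006, 0, 2.07, 0, 0, -0.0055, 0, -0.0004, 0, 2.07, 0, 0, -0.0056, 0, -0.0004, 0, 2.07, 0, 0, -0.0055, 0, -0.0002, 0, 2.07, 0, 0, -0.0055, 0, -0.0002, 0, 2.06, 0, 0, -0.0055, 0, 0, 0, 2.07, 0, 0 ]
```

Emit:
{"api": "drive_tool", "payload": {"steps": [-0.004, 0, 0, 0, 0, 0, 0, -0.004, 0, 0, 0, 0, 0, 0, -0.0045, 0, -0.002, 0, 2, 0, 0, -0.0055, 0, -0.002, 0, 2, 0, 0, -0.0055, 0, -0.002, 0, 2, 0, 0, -0.0055, 0, -0.002, 0, 2, 0, 0]}}

```text
time: 5.2
ee_pos: [0.5493, 0.135, 0.0949]
tool_rot: [3.141, 0.673, 1.438]
contact_force: [-0.5, -0.0, -0.8]
width: 0.0001
```

Run:
```python
from plan import *
import rig
intray()
for n in("scene","top"):
    c=rig.camera(n)
    cv2.imwrite("pics/%s3.png"%n,cv2.resize(c["pixels"][140:260,170:330] ,None,fx=5,fy=5,interpolation=2))
```

```text
t5.20 tray tcp [0.0005 0.0948 0.0949] tilt 38.6 zx 0.001 F(tray) [-0.5 -0.1 -0.8] w 0.0001 j [ 0.5   0.49  0.27  1.78 -0.53  2.32]
```

View pics/top3.png

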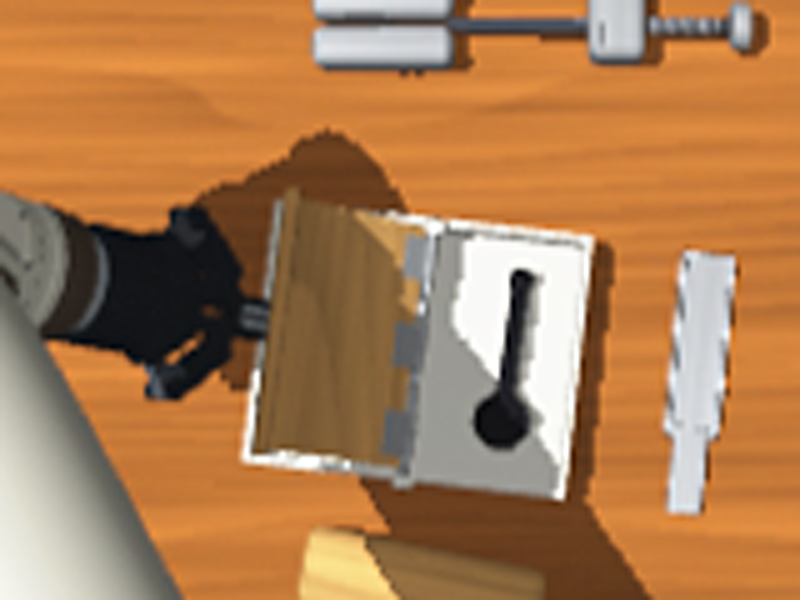

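The leaf is rising: the bead is now at x≈290 at its top end and the tray's wall shows behind it. I'll keep going.

Emit:
{"api": "drive_tool", "payload": {"steps": [-0.0055, 0, -0.0018, 0, 2, 0, 0, -0.0055, 0, -0.0018, 0, 2, 0, 0, -0.0055, 0, -0.0016, 0, 2, 0, 0, -0.0055, 0, -0.0015, 0, 2, 0, 0, -0.0055, 0, -0.0014, 0, 2, 0, 0, -0.0055, 0, -0.0013, 0, 2, 0, 0, -0.0055, 0, -0.0012, 0, 2, 0, 0, -0.0055, 0, -0.001, 0, 2, 0, 0]}}

```text
time: 6.1
ee_pos: [0.545, 0.1034, 0.1272]
tool_rot: [3.141, 0.394, 1.439]
contact_force: [-0.3, 1.6, 0.3]
width: -0.0
```

Run:
```python
from plan import *
import rig
intray()
for n in("scene","top"):
    c=rig.camera(n)
    cv2.imwrite("pics/%s4.png"%n,cv2.resize(c["pixels"][140:260,170:330] ,None,fx=5,fy=5,interpolation=2))
print([wp(t) for t in (60,63,66)])
q=rows([(*wp(t),1) for t in range(63,103,3)])
```

```text
t6.10 tray tcp [0.0004 0.0629 0.1272] tilt 22.6 zx 0.0 F(tray) [-0.5  1.6  0.3] w -0.0 j [ 0.36  0.26  0.12  1.63 -0.34  2.1 ]
[(0, np.float64(0.06624448830823536), np.float64(0.12222325093183697), np.float64(24.127218934911244)), (0, np.float64(0.06163947201104745), np.float64(0.12544741012577293), np.float64(22.05917159763314)), (0, np.float64(0.056877111086374735), np.float64(0.12841295021330784), np.float64(19.991124260355033))]
[ 0.0007, -0.0006, 0.0025, 0.06, 0.55, -0.11, 0, -0.0056, 0, -0.0009, 0, 2.07, 0, 0, -0.0055, 0, -0.0009, 0, 2.07, 0, 0, -0.0055, 0, -0.0007, 0, 2.07, 0, 0, -0.0056, 0, -0.0007, 0, 2.06, 0, 0, -0.0055, 0, -0.0006, 0, 2.07, 0, 0, -0.0056, 0, -0.0004, 0, 2.07, 0, 0, -0.0055, 0, -0.0004, 0, 2.07, 0, 0 ]
[ -0.0055, 0, -0.0002, 0, 2.07, 0, 0, -0.0055, 0, -0.0002, 0, 2.06, 0, 0, -0.0056, 0, 0, 0, 2.07, 0, 0, -0.0057, 0, 0.0002, 0, 1.38, 0, 0, -0.0061, 0, 0.0008, 0, 0, 0, 0, -0.0037, 0, 0.0081, 0, 0, 0, 0 ]
```

View pics/top4.png

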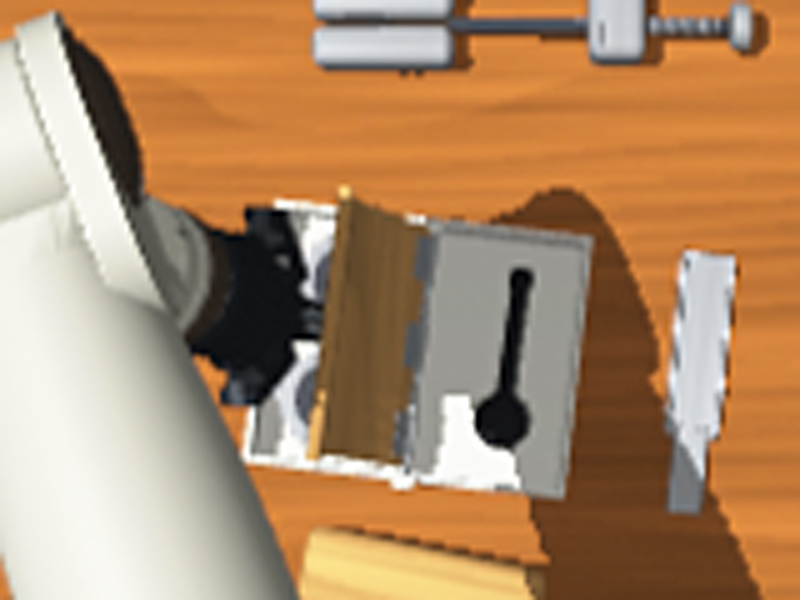

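View pics/scene4.png

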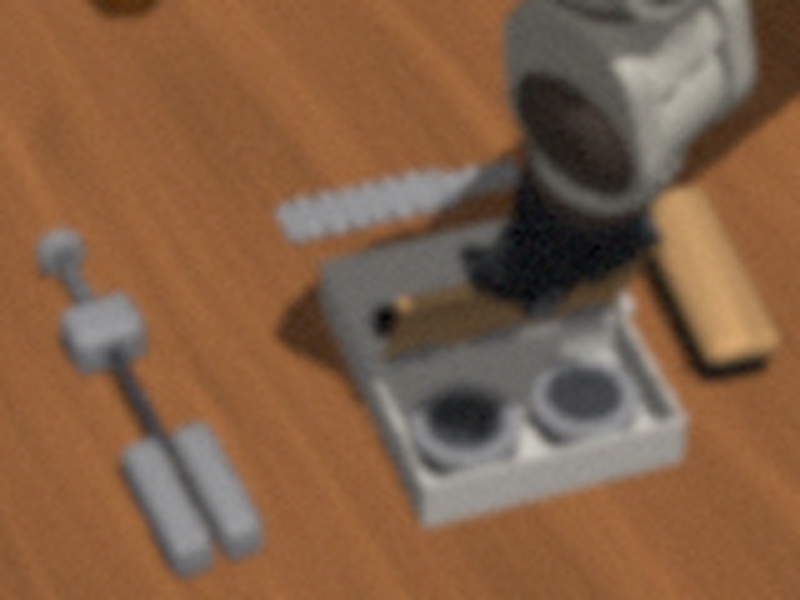

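The leaf is at about 60° and both tins show, unmoved. The force is about 1.6 N. On towards upright.

Emit:
{"api": "drive_tool", "payload": {"steps": [-0.005, 0, 0.001, 0, 2, 0, 0, -0.0055, 0, 0, 0, 2, 0, 0, -0.0055, 0, 0, 0, 2, 0, 0, -0.0055, 0, 0, 0, 2, 0, 0, -0.0055, 0, 0, 0, 2, 0, 0, -0.0055, 0, 0, 0, 2, 0, 0, -0.0055, 0, 0, 0, 2, 0, 0, -0.0055, 0, 0, 0, 2, 0, 0]}}

```text
time: 7.0
ee_pos: [0.5394, 0.0613, 0.1379]
tool_rot: [3.141, 0.114, 1.438]
contact_force: [0.2, 1.1, 1.1]
width: 0.0
```

Run:
```python
from plan import *
import rig
intray()
print([np.round(wp(t),4).tolist() for t in (84,87,90,93)])
q=rows([(*wp(t),1) for t in range(90,133,3)])
```

```text
t7.00 tray tcp [0.0004 0.0204 0.1379] tilt 6.6 zx 0.001 F(tray) [0.1 1.1 1.1] w 0.0 j [ 0.17  0.09 -0.01  1.51 -0.11  1.88]
[[0.0, 0.0258, 0.1404, 7.5828], [0.0, 0.0204, 0.1414, 5.5148], [0.0, 0.0149, 0.1421, 3.4467], [0.0, 0.0094, 0.1425, 1.3787]]
[ -0.006, -0.0004, -0.0035, 0.04, 3.11, -0.01, 0, -0.0055, 0, -0.0001, 0, 2.07, 0, 0, -0.0057, 0, 0.0002, 0, 1.38, 0, 0, -0.0061, 0, 0.0009, 0, 0, 0, 0, -0.0037, 0, 0.0081, 0, 0, 0, 0, -0.0047, 0, 0.001, 0, 0, 0, 0, -0.0047, 0, 0.0013, 0, 0, 0, 0, -0.0046, 0, 0.0015, 0, 0, 0, 0 ]
[ -0.0044, 0, 0.0017, 0, 0, 0, 0, -0.0044, 0, 0.002, 0, 0, 0, 0, -0.0043, 0, 0.0022, 0, 0, 0, 0, -0.0042, 0, 0.0024, 0, 0, 0, 0, -0.004, 0, 0.0027, 0, 0, 0, 0, -0.0039, 0, 0.0028, 0, 0, 0, 0, -0.0037, 0, 0.0031, 0, 0, 0, 0 ]
```

Emit:
{"api": "drive_tool", "payload": {"steps": [-0.0055, 0, 0, 0, 2, 0, 0, -0.0055, 0, 0, 0, 2, 0, 0, -0.0055, 0, 0.001, 0, 2, 0, 0, -0.006, 0, 0.001, 0, 0, 0, 0, -0.004, 0, 0.002, 0, 0, 0, 0, -0.0045, 0, 0.001, 0, 0, 0, 0]}}

```text
time: 7.6
ee_pos: [0.5352, 0.0308, 0.1339]
tool_rot: [-3.142, 0.013, 1.439]
contact_force: [-0.4, 0.6, 1.4]
width: -0.0
```

Run:
```python
from plan import *
import rig
intray()
for n in("scene","top"):
    c=rig.camera(n)
    cv2.imwrite("pics/%s5.png"%n,cv2.resize(c["pixels"][140:260,190:350] ,None,fx=5,fy=5,interpolation=2))
print([np.round(wp(t),4).tolist() for t in (102,105,108)])
q=rows([(*wp(t),1) for t in range(108,181,3)])
```

```text
t7.60 tray tcp [ 0.0003 -0.0104  0.1339] tilt 0.7 zx -0.0 F(tray) [-0.5  0.5  1.4] w -0.0 j [ 0.06  0.04 -0.06  1.47 -0.01  1.77]
[[0.0, -0.0062, 0.1334, 0.0], [0.0, -0.0109, 0.1324, 0.0], [0.0, -0.0155, 0.1311, 0.0]]
[ -0.0051, -0.0002, 0.0027, -0.03, 0.76, 0, 0, -0.0045, 0, 0.0015, 0, 0, 0, 0, -0.0045, 0, 0.0017, 0, 0, 0, 0, -0.0044, 0, 0.002, 0, 0, 0, 0, -0.0043, 0, 0.0022, 0, 0, 0, 0, -0.0042, 0, 0.0025, 0, 0, 0, 0, -0.004, 0, 0.0026, 0, 0, 0, 0, -0.0039, 0, 0.0028, 0, 0, 0, 0 ]
[ -0.0037, 0, 0.0031, 0, 0, 0, 0, -0.0036, 0, 0.0032, 0, 0, 0, 0, -0.0034, 0, 0.0035, 0, 0, 0, 0, -0.0032, 0, 0.0036, 0, 0, 0, 0, -0.003, 0, 0.0037, 0, 0, 0, 0, -0.0028, 0, 0.0039, 0, 0, 0, 0, -0.0026, 0, 0.0041, 0, 0, 0, 0, -0.0024, 0, 0.0042, 0, 0, 0, 0 ]
[ -0.0022, 0, 0.0043, 0, 0, 0, 0, -0.0019, 0, 0.0044, 0, 0, 0, 0, -0.0017, 0, 0.0045, 0, 0, 0, 0, -0.0015, 0, 0.0046, 0, 0, 0, 0, -0.0012, 0, 0.0046, 0, 0, 0, 0, -0.001, 0, 0.0047, 0, 0, 0, 0, -0.0007, 0, 0.0048, 0, 0, 0, 0, -0.0005, 0, 0.0048, 0, 0, 0, 0 ]
[ -0.0002, 0, 0.0048, 0, 0, 0, 0 ]
```

View pics/scene5.png

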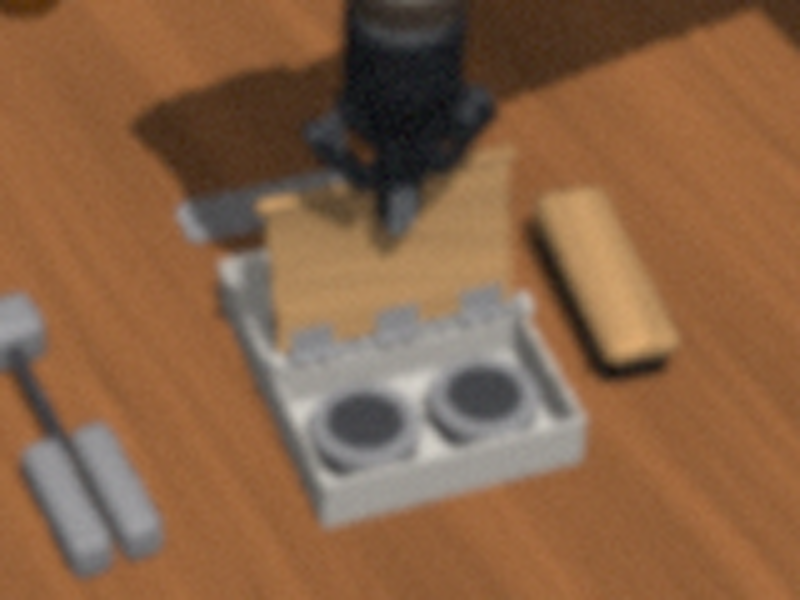

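View pics/top5.png

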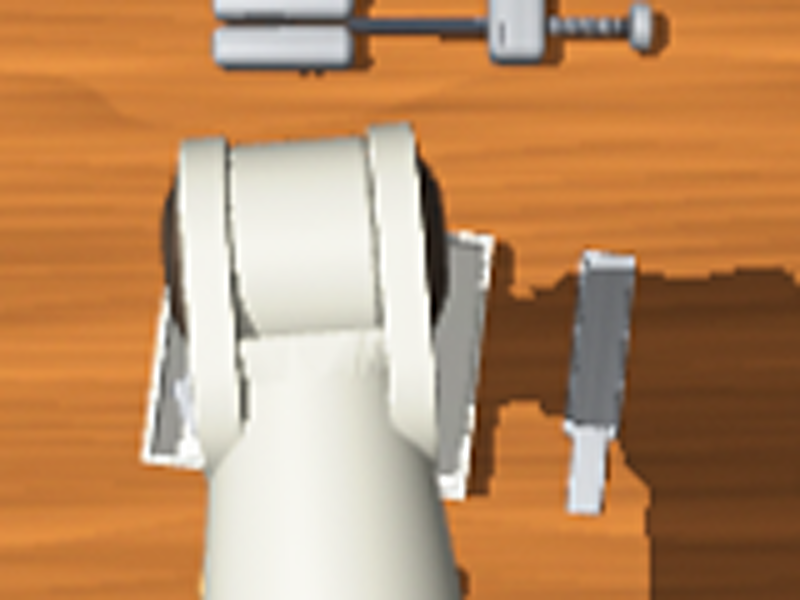

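The leaf has just passed upright. In the scene view the fingertips press its face at (395,235). I'll follow the arc downwards.

Emit:
{"api": "drive_tool", "payload": {"steps": [-0.005, 0, 0.002, 0, 0.7, 0, 0, -0.0045, 0, 0.0015, 0, 0, 0, 0, -0.0045, 0, 0.0018, 0, 0, 0, 0, -0.0044, 0, 0.002, 0, 0, 0, 0, -0.0043, 0, 0.0022, 0, 0, 0, 0, -0.0042, 0, 0.0025, 0, 0, 0, 0, -0.004, 0, 0.0026, 0, 0, 0, 0, -0.0039, 0, 0.0028, 0, 0, 0, 0]}}

```text
time: 8.5
ee_pos: [0.5307, -0.0038, 0.1165]
tool_rot: [-3.142, 0.0, 1.439]
contact_force: [0.3, 0.4, 2.0]
width: 0.0001
```

Run:
```python
from plan import *
import rig
intray()
for n in("scene",):
    c=rig.camera(n)
    cv2.imwrite("pics/%s6.png"%n,cv2.resize(c["pixels"][140:260,190:350] ,None,fx=5,fy=5,interpolation=2))
print([np.round(wp(t),4).tolist() for t in (126,129,132)])
q=rows([(*wp(t),1) for t in range(132,181,3)])
```

```text
t8.50 tray tcp [ 0.0003 -0.0452  0.1165] tilt 0.0 zx -0.0 F(tray) [0.3 0.5 2. ] w 0.0001 j [-0.01  0.03 -0.11  1.44 -0.    1.7 ]
[[0.0, -0.0415, 0.1186, 0.0], [0.0, -0.0453, 0.1158, 0.0], [0.0, -0.0491, 0.1127, 0.0]]
[ -0.0034, -0.0002, 0.0033, -0.03, 0.04, -0.01, 0, -0.0036, 0, 0.0032, 0, 0, 0, 0, -0.0034, 0, 0.0035, 0, 0, 0, 0, -0.0032, 0, 0.0036, 0, 0, 0, 0, -0.003, 0, 0.0037, 0, 0, 0, 0, -0.0028, 0, 0.0039, 0, 0, 0, 0, -0.0026, 0, 0.0041, 0, 0, 0, 0, -0.0024, 0, 0.0042, 0, 0, 0, 0 ]
[ -0.0022, 0, 0.0043, 0, 0, 0, 0, -0.0019, 0, 0.0044, 0, 0, 0, 0, -0.0017, 0, 0.0045, 0, 0, 0, 0, -0.0015, 0, 0.0046, 0, 0, 0, 0, -0.0012, 0, 0.0046, 0, 0, 0, 0, -0.001, 0, 0.0048, 0, 0, 0, 0, -0.0007, 0, 0.0047, 0, 0, 0, 0, -0.0005, 0, 0.0048, 0, 0, 0, 0 ]
[ -0.0002, 0, 0.0048, 0, 0, 0, 0 ]
```

View pics/scene6.png

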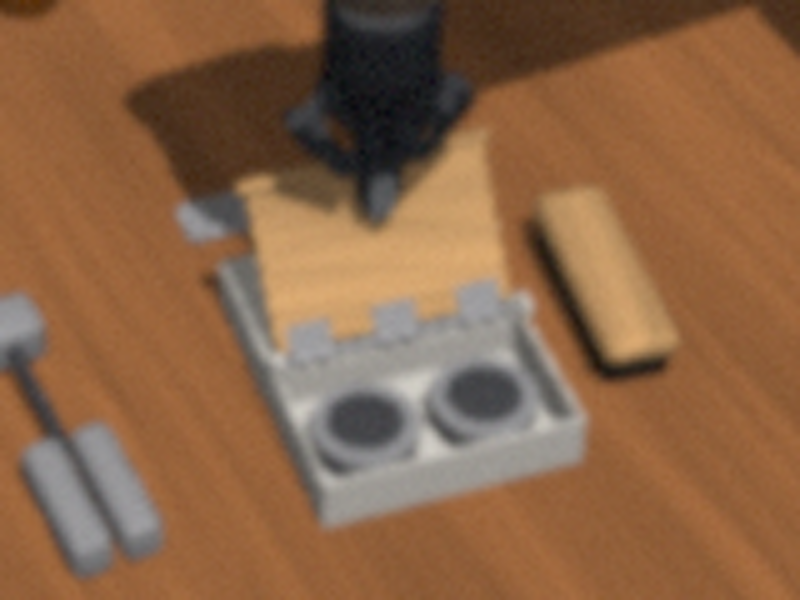

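The leaf leans at about 128° with the tip on its face at (378,215). The force is about 2 N.

Emit:
{"api": "drive_tool", "payload": {"steps": [-0.0036, 0, 0.003, 0, 0, 0, 0, -0.0036, 0, 0.0032, 0, 0, 0, 0, -0.0034, 0, 0.0035, 0, 0, 0, 0, -0.0032, 0, 0.0036, 0, 0, 0, 0, -0.003, 0, 0.0037, 0, 0, 0, 0, -0.0028, 0, 0.004, 0, 0, 0, 0, -0.0026, 0, 0.004, 0, 0, 0, 0, -0.0024, 0, 0.0042, 0, 0, 0, 0]}}

```text
time: 9.35
ee_pos: [0.5275, -0.028, 0.0872]
tool_rot: [3.142, 0.0, 1.439]
contact_force: [0.5, -0.2, 1.5]
width: -0.0001
```

Run:
```python
from plan import *
intray()
print([np.round(wp(t),4).tolist() for t in (150,153,156)])
```

```text
t9.35 tray tcp [ 0.0004 -0.0697  0.0872] tilt 0.0 zx 0.0 F(tray) [ 0.5 -0.1  1.5] w -0.0001 j [-0.05  0.03 -0.16  1.38 -0.    1.65]
[[0.0, -0.0677, 0.0907, 0.0], [0.0, -0.0701, 0.0865, 0.0], [0.0, -0.0722, 0.0822, 0.0]]
```

Emit:
{"api": "drive_tool", "payload": {"steps": [-0.0022, 0, 0.0043, 0, 0, 0, 0, -0.002, 0, 0.0044, 0, 0, 0, 0, -0.0017, 0, 0.0045, 0, 0, 0, 0, -0.0015, 0, 0.0046, 0, 0, 0, 0, -0.0012, 0, 0.0046, 0, 0, 0, 0]}}

```text
time: 9.85
ee_pos: [0.5263, -0.0365, 0.0647]
tool_rot: [-3.142, 0.0, 1.439]
contact_force: [0.8, -0.4, 1.1]
width: 0.0
```

Run:
```python
from plan import *
import rig
intray()
c=rig.camera("scene")
cv2.imwrite("pics/scene7.png",cv2.resize(c["pixels"][140:260,190:350] ,None,fx=5,fy=5,interpolation=2))
q=rows([(*wp(t),1) for t in range(171,181,3)])
```

```text
t9.85 tray tcp [ 0.0004 -0.0782  0.0647] tilt 0.0 zx -0.0 F(tray) [ 0.8 -0.3  1.1] w 0.0 j [-0.07  0.03 -0.2   1.34 -0.    1.63]
[ -0.0012, 0, 0.0046, -0.06, 0.03, 0.01, 0, -0.0008, 0, 0.0048, 0, 0, 0, 0, -0.0005, 0, 0.0048, 0, 0, 0, 0, -0.0002, 0, 0.0048, 0, 0, 0, 0 ]
```

View pics/scene7.png

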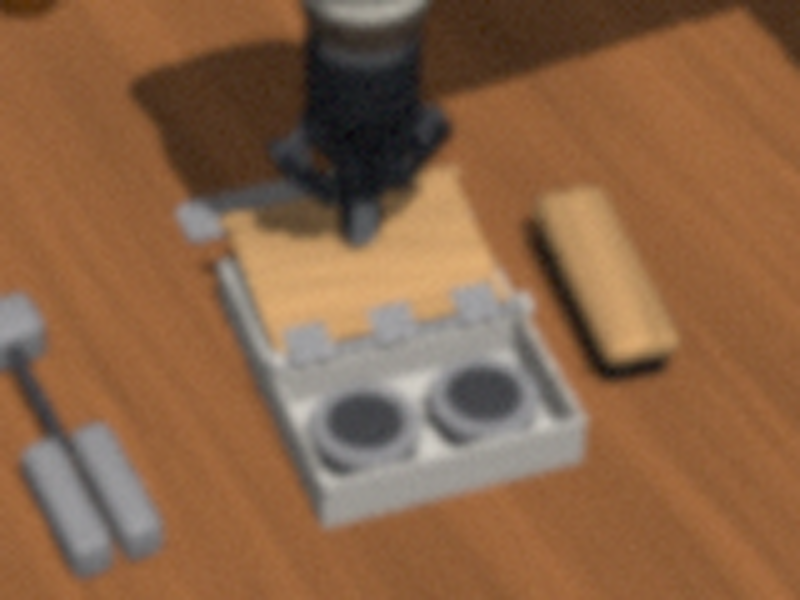

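The leaf is at about 167° and going down smoothly. For the last part I'll go slower and watch the force.

Emit:
{"api": "drive_tool", "payload": {"steps": [-0.001, 0, 0.004, 0, 0, 0, 0, -0.001, 0, 0.004, 0, 0, 0, 0, -0.0005, 0, 0.004, 0, 0, 0, 0, 0, 0, 0.003, 0, 0, 0, 0, 0, 0, 0.002, 0, 0, 0, 0, 0, 0, 0, 0, 0, 0, 0]}}

```text
time: 10.5
ee_pos: [0.5259, -0.0388, 0.0478]
tool_rot: [-3.141, 0.0, 1.439]
contact_force: [-0.4, 0.1, -0.2]
width: 0.0
```

Emit:
{"api": "drive_tool", "payload": {"steps": [0, 0, 0.001, 0, 0, 0, 0, 0, 0, 0.001, 0, 0, 0, 0, 0, 0, 0, 0, 0, 0, 0]}}

```text
time: 10.8
ee_pos: [0.526, -0.0388, 0.0461]
tool_rot: [3.142, 0.0, 1.439]
contact_force: [0.8, -0.3, -0.1]
width: -0.0003
```

Emit:
{"api": "drive_tool", "payload": {"steps": [0, 0, 0.001, 0, 0, 0, 0, 0, 0, 0, 0, 0, 0, 0]}}

```text
time: 11.0
ee_pos: [0.5261, -0.0388, 0.0451]
tool_rot: [3.141, 0.0, 1.439]
contact_force: [-0.0, 0.6, 0.1]
width: -0.0
```

Emit:
{"api": "drive_tool", "payload": {"steps": [0, 0, 0.001, 0, 0, 0, 0, 0, 0, 0, 0, 0, 0, 0]}}

```text
time: 11.2
ee_pos: [0.5262, -0.0388, 0.045]
tool_rot: [3.141, 0.0, 1.439]
contact_force: [-2.1, -0.3, 6.3]
width: -0.0
```

Run:
```python
from plan import *
import rig
intray()
c=rig.camera("scene")
cv2.imwrite("pics/scene8.png",cv2.resize(c["pixels"][140:260,190:350] ,None,fx=5,fy=5,interpolation=2))
intray()
```

```text
t11.20 tray tcp [ 0.0005 -0.0806  0.045 ] tilt 0.0 zx 0.001 F(tray) [-2.  -0.5  6.3] w -0.0 j [-0.07  0.04 -0.23  1.3  -0.    1.63]
t11.25 tray tcp [ 0.0005 -0.0806  0.045 ] tilt 0.0 zx 0.001 F(tray) [-2.7 -0.1  6.1] w -0.0001 j [-0.07  0.04 -0.23  1.3  -0.    1.63]
```

View pics/scene8.png

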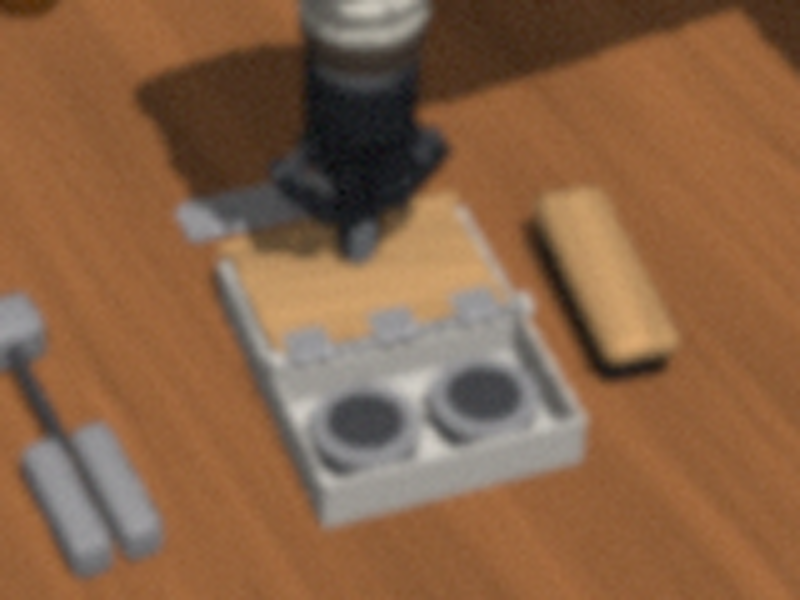

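At z=0.045, the height of a flat plate, the force rose to 6 N, so the leaf is at its stop. One slightly firmer press, then straight up and clear.

Emit:
{"api": "drive_tool", "payload": {"steps": [0, 0, 0.001, 0, 0, 0, 0, 0, 0, 0, 0, 0, 0, 0, 0, 0, 0, 0, 0, 0, 0]}}

```text
time: 11.55
ee_pos: [0.5262, -0.0388, 0.0449]
tool_rot: [3.14, 0.0, 1.439]
contact_force: [-5.6, 0.0, 13.3]
width: -0.0004
```

Emit:
{"api": "drive_tool", "payload": {"steps": [0, 0, -0.005, 0, 0, 0, 0, 0, 0, -0.015, 0, 0, 0, 0, 0, 0, -0.03, 0, 0, 0, 0, 0, 0, -0.04, 0, 0, 0, 0, 0, 0, -0.04, 0, 0, 0, 0, -0.04, 0, -0.02, 0, 0, 0, 0, -0.04, 0, 0, 0, 0, 0, 0, -0.04, 0, 0, 0, 0, 0, 0]}}

```text
time: 12.35
ee_pos: [0.5105, -0.1589, 0.1952]
tool_rot: [3.139, 0.001, 1.44]
contact_force: [0.9, 0.5, -0.6]
width: -0.0003
```

Emit:
{"api": "drive_tool", "payload": {"steps": [-0.04, 0, 0, 0, 0, 0, 0, -0.04, 0, 0, 0, 0, 0, 0, -0.04, 0, 0, 0, 0, 0, 0, -0.04, 0, 0, 0, 0, 0, 0, -0.03, 0, 0, 0, 0, 0, 0, 0, 0, 0, 0, 0, 0, 0]}}

```text
time: 12.95
ee_pos: [0.4843, -0.3493, 0.1934]
tool_rot: [-3.141, 0.001, 1.435]
contact_force: [0.2, 0.6, -0.6]
width: 0.0002
```

Run:
```python
from plan import *
import rig
intray()
for n in("scene","top"):
    c=rig.camera(n); pickle.dump(c,open(n+"9.pkl","wb"))
    im=c["pixels"].copy()
    cv2.imwrite("pics/%s9f.png"%n,cv2.resize(im,(800,600)))
    sl=(slice(165,250),slice(220,330)) if n=="scene" else (slice(170,270),slice(205,325))
    big=cv2.resize(im[sl],None,fx=6,fy=6,interpolation=2)
    for th,col in((np.pi,(0,0,255)),(3.04,(255,0,0))):
        P=proj(c,tray(T,np.array([leaf(th,.118,.088),leaf(th,.118,-.088)])))
        for u in P: cv2.circle(big,tuple(int(v) for v in ((u-[sl[1].start,sl[0].start]+.5)*6-.5)),3,col,1)
    cv2.imwrite("pics/%s9.png"%n,big)
```

```text
t12.95 tray tcp [-1.000e-04 -3.938e-01  1.934e-01] tilt 0.1 zx -0.0 F(tray) [ 0.1  0.6 -0.6] w 0.0002 j [-0.62  0.19  0.22  1.6  -0.    1.08]
```

View pics/scene9.png

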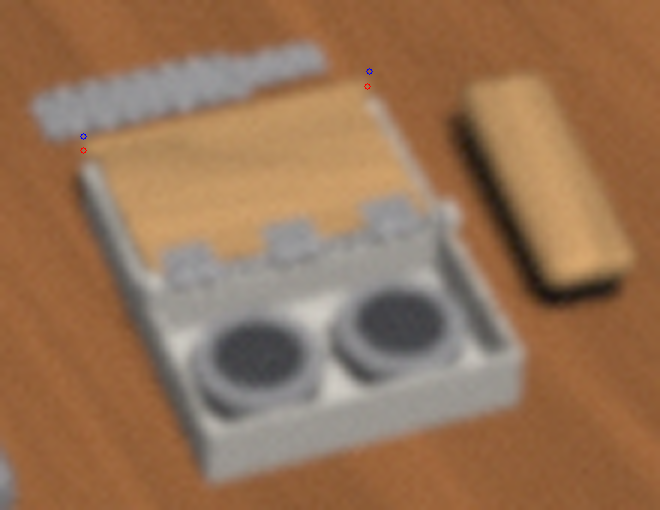

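View pics/top9.png

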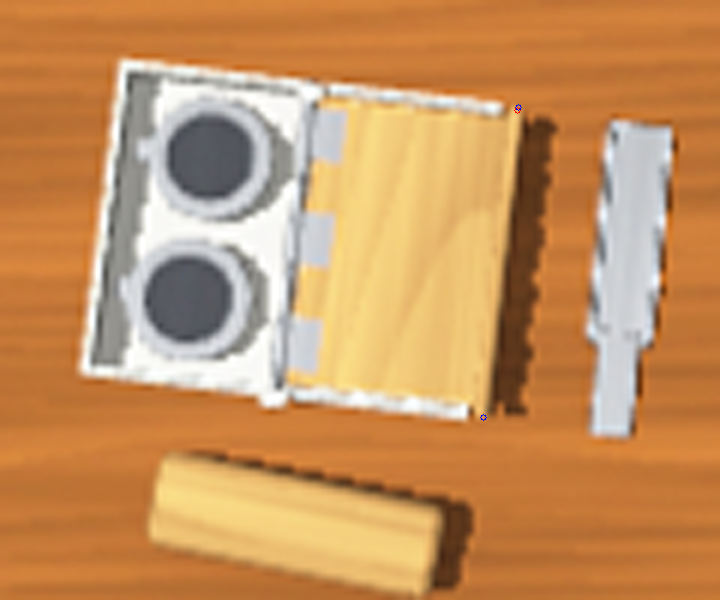

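View pics/top9f.png

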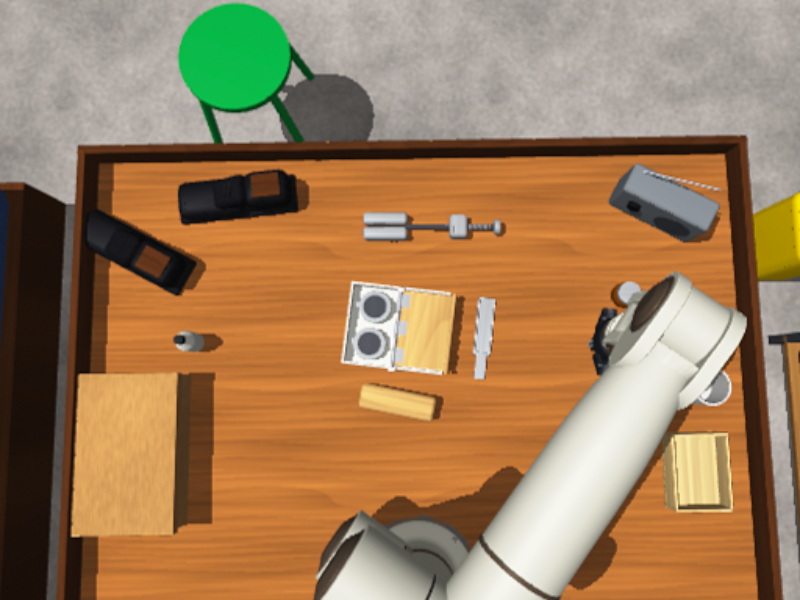

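The leaf lies flat: its bead ends are at (85,150) and (367,87) in the scene crop, on the predicted 3.14 marks. Both tins are uncovered, and the brush (295,525) and horn (630,280) haven't moved. The arm is clear.

```bash
python3 -c "
from rig import finish_job
print(finish_job())"
```

```text
the job is handed in; nothing more can be done
None
```

The leaf is now fully flat over the dauber half of the tray, and both tins are uncovered. With the fingers shut, I lifted it from under its bead with the sides of the fingers. Past upright I pressed its face down with the fingertips, and nothing was gripped or picked up.

- **Leaf at its stop:** the fingertips reached 45 mm above the work surface, the height expected for a flat leaf, and one more push took the force to 13 N without moving it. I read about 2 N at most while swinging it. In the last pictures the bead ends line up with the positions predicted for 3.14 rad.
- **Other objects:** the brush, horn, stretcher and bottle are where they started. The tins did not move in any view after the leaf uncovered them. The dauber is now hidden under the leaf; it had not moved when last visible. The arm partly hides the jar, but the gripper passed well above its height and the part showing looks unmoved.
- **Finish:** the gripper ended about 39 cm from the tray's centre at 12.95 s, with no contact force beyond sensor noise.
- **Change of plan:** the last joint reached its range limit on the approach, without passing it, so I turned the gripper a quarter turn from what I had planned.

No check failed or disagreed.

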